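Route the hydraulic test bench to the elbow

TASK

On the hydraulic test bench, push the selector handle round with a fingertip until it points straight at the port that carries the elbow fitting, and leave it there. Only then push the supply valve's lever fully open, a quarter turn counterclockwise to its stop, in line with the pipe. Push only, never pinch either handle, and leave all the loose things where they are.

Things in the scene. Friction and masses are not known exactly. Their poses are not given: they have to be found in the camera images.
- selector (a joint): Turning angle of the selector handle (rad) about its upright axis: 0 = handle points along the distributor's own -x (roughly at the robot), positive = counterclockwise seen from above; stops at -3.05 and +3.05. Starts between -0.9 and 0.9. Plain friction (about 0.12 N m, 2 N at mid-bar), no spring: it stays where it is left
- selector_hub (a point): Centre of the selector's round hub (40 mm diameter, 26 mm high), on the turning axis at the mid-height of the handle bar, 95 mm above the table; 35 mm of air under the bar down to the block's top. Its +x axis points out along the bar
- selector_tip (a point): Outer end of the selector handle, a dark steel bar 16 mm wide and 14 mm high with a ridge 6 mm wide standing 3 mm proud above and below; it runs out 96 mm from the axis, level, mid-height 95 mm above the table. Its +x axis is the way the handle points, z up. The bar's flanks (full width) end 14 mm short of this point, the ridge runs on to it. Its two upright flanks stand 8 mm either side of the centreline: push on one of them at a time
- distributor: Aluminium block fixed to the table, 220 mm (x) by 300 mm (y), 50 mm high. Origin at table level under the selector's axis; the block reaches from x = -60 to +160 mm and y = -150 to +150 mm. Its four ports are in the top face, 125 mm from the selector's axis, at -66, -22, +22 and +66 degrees from its own +x axis (the side away from the robot). One port carries the elbow, three carry low hexagonal blanking plugs 20 mm high.
- elbow: Steel 90 degree hose elbow screwed upright into one of the four ports (fixed): hexagon 38 mm at the foot, bent tube, hexagon nut 42 mm at the outer end; 76 mm high over the block's top and reaching 60 mm sideways from its upright leg along its own +x, which is the distributor's +x to within 0.3 rad. Origin: centre of its foot, on the port's axis, at the block's top face, 50 mm above the table
- lever (a joint): Turning angle of the supply valve's lever (rad): 0 = shut stop, lever square to the pipe and pointing along the valve's own -x (roughly at the robot); 1.571 = open stop, lever in line with the pipe along the valve's -y (to the robot's right). Positive is counterclockwise from above. Starts between 0 and 0.12. Plain friction (about 0.18 N m, 2 N at 90 mm), no spring
- lever_hub (a point): Centre of the lever's round hub (36 mm diameter, 26 mm high), on the turning axis at the mid-height of the lever, 95 mm above the table. Its +x axis points out along the lever
- lever_tip (a point): Outer end of the lever, a bright steel bar of the same section as the selector handle (16 mm wide, 14 mm high, ridge 3 mm proud above and below), 120 mm from the axis, level, mid-height 95 mm. Its +x axis is the way the lever points. Full width ends 14 mm short of this point
- supply_valve: Brass ball valve fixed on a foot, with steel pipe running along its own y, 240 mm over the end flanges, pipe top 59 mm and valve body top 73 mm above the table. Origin at table level under the lever's axis
- cap_nut: Bystander: loose steel cap nut, 30 mm wide, 21 mm high, standing on the block's near left corner. Origin: centre of its underside
- ferrule: Bystander: loose steel sleeve, 32 mm diameter, 22 mm high, standing on the block's near right corner. Origin: centre of its underside
- adapter: Bystander: loose straight steel fitting with a hexagon in the middle, 34 mm wide, 42 mm high, standing on the table beside and lower than the lever's sweep. Origin: centre of its underside
- caliper: Bystander: steel calliper lying beyond the valve, 210 mm long, 8 mm high. Origin: middle of its bar, underside
- spanner: Bystander: steel spanner lying at the near left, 200 mm long. Origin: its middle, underside
- grease_jar: Bystander: white jar with black cap, 68 mm diameter, 80 mm high, at the far right. Origin: centre of its underside
- oil_bottle: Bystander: grey bottle, 64 mm diameter, 170 mm high, on the left. Origin: centre of its underside
- parts_bin: Bystander: blue open bin, 160 x 100 x 60 mm, on the right. Origin: centre of its underside

How it is judged:
On the way, in this order (a step that is already met when the one before it is completed fails the run):
1. the selector handle rests pointing at the elbow's port while the supply is still shut (y of elbow in the frame of selector_tip between -0.012 and 0.012 m and x of elbow in the frame of selector_tip above 0.01 m and velocity of joint selector between -0.1 and 0.1 rad/s and value of joint lever below 0.35 rad), for 0.3 s.
2. the supply lever is fully open (value of joint lever above 1.48 rad and y of elbow in the frame of selector_tip between -0.012 and 0.012 m and x of elbow in the frame of selector_tip above 0.01 m), for 0.2 s.
At the end, for the whole second after the job is handed in: The selector handle's centreline passes within 12 mm of the elbow's upright axis (about 5.5 degrees), pointing towards it; the supply lever is within 0.09 rad (5 degrees) of its open stop; both at rest; every loose thing is within 20 mm of its starting place (all of step 2 and velocity of joint selector between -0.1 and 0.1 rad/s and velocity of joint lever between -0.1 and 0.1 rad/s and distance of each of cap_nut, ferrule, adapter, caliper, spanner, grease_jar, oil_bottle, parts_bin from where it was at the start of the episode below 0.02 m); the robot touches nothing.
It fails at once if the supply lever is opened (over 0.5 rad) while the selector does not point at the elbow (over 15 mm off) (value of joint lever above 0.5 rad and not (y of elbow in the frame of selector_tip between -0.015 and 0.015 m and x of elbow in the frame of selector_tip above 0.01 m)).
It fails at once if the selector handle is pinched (pressed on both flanks at once) (contact force between the fingers and selector_c3 above 3 N and contact force between the fingers and selector_c4 above 3 N).
It fails at once if the supply lever is pinched (pressed on both flanks at once) (contact force between the fingers and lever_c3 above 3 N and contact force between the fingers and lever_c4 above 3 N).
It fails at once if a loose thing is lifted, carried or shoved more than 20 mm (distance of any of cap_nut, ferrule, adapter, caliper, spanner, grease_jar, oil_bottle, parts_bin from where it was at the start of the episode above 0.02 m).
It also fails if it takes over 64 s, if anything falls off the work surface, if the arm or the gripper's body presses on something with over 40 N, if the wrist force passes 120 N, or if a joint passes its speed limit or range.

ROBOT

A 6-joint arm with a two-finger parallel gripper is mounted at the origin on the work surface. World frame = base frame: x ahead of the robot, y to its left, z up, the work surface at z = 0. Lengths are in m, angles in rad, forces in N, time in s.
With the tool pointing down it reaches from about 0.275 to 0.975 m from the base axis. Payload 8.4 kg.
Tool frame: the origin (TCP) lies at the very end of the fingers, on their centre line; the grasp point (between the pads) lies 19 mm behind it; z points along the fingers, y is the line along which they close (so a half turn about z gives the same grasp; the last joint's range is limited). The gripper opens to 92 mm and grips with 3 to 60 N. Pads are 20 mm wide; open, the fingers measure 128 mm over their backs; the gripper's body (75 mm by 189 mm) begins 69 mm behind the grasp point.
Start: joints at [-1.131, 0.353, 1.633, -0, 1.155, -0.002], TCP at [0.267, -0.565, 0.215] pointing down, gripper open.
Joint ranges: [-2.63, 2.63], [-0.92, 2.1], [0.06, 2.66], [-1.3, 4.44], [0, 2.69], [-3.02, 3.02]. Speed limits (rad/s): [2.22, 2.22, 2.79, 3.14, 3.14, 3.14].

INTERFACE

Orientations are given as [roll, pitch, yaw] about the fixed x, y, z axes, in that order (R = Rz(yaw) Ry(pitch) Rx(roll)).
In Python, from cell import arm gives the robot as it stands.
- The arm moves only by the tool step_arm, never from a script. Its argument "series" is a list that holds one entry, the list of rows, each a list of 7 numbers: the opening, from -1 (shut) to 1 (fully open), then the shift along the tool's x, y, z in cm, then the turn, a rotation vector about the tool's x, y, z in degrees. A call has 1 to 20 rows; each row shifts and turns the commanded pose from where the row before left it, along the tool's axes as they then stand; what a row does not reach is not made up. A row lasts 1/8 s, in which the tool goes at most 62.5 mm and 10.7 degrees, less where a joint would pass 70% of its speed; a pose out of reach is approached as far as the arm can. A call with a gripper value outside its range is refused whole. The fingers move at their own pace and stop on an object; the grip force is fixed at half the most. Time passes only in rows, so rows that do not move let the fingers close. It gives the time, the measured TCP pose, the force, the opening and the grip force at its end, in the units of the state.
- arm.get_obs(): the state, without advancing time (a new reading comes with each control period).
- arm.get_image(name): name is "side" or "top" or "wrist"; returns a dict with "color" (400x640x3 uint8, blue, green, red), "depth" (400x640 float32, m along the optical axis (not along the pixel's ray), 0 where there is no reading), "fx", "fy", "cx", "cy" (pixels), "extrinsics" (4x4, takes a point from camera to world coordinates); the wrist camera has in their place "T_tool_cam" (4x4, takes a point from camera to tool coordinates, whose origin is the TCP and whose axes are the flange's). Camera axes: x right, y up, looking along -z (the intrinsics and any distortion apply to the point x, -y, -z); pixel columns grow to the right and rows downward; lengths in m; the calibration is good to about 2 mm. A picture is of the moment at which its call begins: read the wrist's pose just before it.
- arm.close_job(): hands the job in; it is judged then, once.
The state is a dict: "time_s": time; "qpos": joint angles; "joint_velocities": joint speeds; "joint_torque": joint torques, N m; "eef_pos": TCP position; "ee_rot": TCP orientation; "ft_force": force on the tool from outside, world axes, zero at the start; "ft_torque": the same for the moment, N m; "gripper_width": opening from 0.0 (shut) to 1.0 (fully open); "grasp_force": force on a finger pad.
Only numpy, scipy, OpenCV 4.12 (cv2) and the standard library are available. Lean on these libraries where they do the work, as an engineer would, in place of code of your own. Each camera call takes 0.05 s, during which the arm holds its last target. There are 200 camera calls.

## Working session

There is one attempt and no reset: what is moved stays moved. The work goes in short steps, Python scripts to look and compute and a tool call to move; the robot and the scene stay as the last step left them, time stands still between calls to the robot, and variables do not carry over. Pictures are saved under pics/ and viewed, at most 10 in all, crops included, and the job is handed in when it is done.

Besides the shell and the picture viewer there is one more tool, called as name(argument=value, ...) on one line, values as JSON. step_arm: Moves the arm, as the interface text tells. Its arguments: {"type":"object","properties":{"series":{"type":"array"}},"required":["series"]}

```bash
mkdir -p pics; cat > h.py <<'E'
import numpy as np, cv2
from cell import arm
def save(n,f):
    im=arm.get_image(n); cv2.imwrite('pics/'+f+'.png',im['color']); np.savez('pics/'+f+'.npz',**im); return im
def pts(im):
    h,w=im['depth'].shape; u,v=np.meshgrid(np.arange(w),np.arange(h)); d=im['depth']
    P=np.stack([(u-im['cx'])/im['fx']*d,-(v-im['cy'])/im['fy']*d,-d,np.ones_like(d)],-1)
    return (P@np.array(im['extrinsics']).T)[...,:3]
def ray(im,u,v,z):
    E=np.array(im['extrinsics']); d=E[:3,:3]@np.array([(u-im['cx'])/im['fx'],-(v-im['cy'])/im['fy'],-1]); o=E[:3,3]
    return o+d*(z-o[2])/d[2]
E
python3 - <<'E'
from h import *
o=arm.get_obs(); print({k:np.round(v,3) for k,v in o.items()})
for n in('top','side'):
    im=save(n,n+'0'); print(n,np.round(im['extrinsics'],3).tolist(),im['fx'],im['cx'],im['cy'],[k for k in im])
E
```

```text
{'time_s': np.float64(0.0), 'qpos': array([-1.131,  0.354,  1.634,  0.   ,  1.155, -0.002]), 'joint_velocities': array([ 0.   , -0.001, -0.001, -0.002,  0.001,  0.   ]), 'joint_torque': array([ 4.0000e-03, -5.9383e+01, -3.3421e+01,  7.0000e-02,  2.3000e-02,
       -0.0000e+00]), 'eef_pos': array([ 0.267, -0.565,  0.214]), 'ee_rot': array([-3.14 , -0.   ,  0.442]), 'ft_force': array([-0.002,  0.613,  0.787]), 'ft_torque': array([-0.036, -0.039, -0.037]), 'grasp_force': np.float64(0.0), 'gripper_width': np.float64(0.999)}
top [[-0.003, 0.998, -0.057, 0.47], [-1.0, -0.002, 0.013, -0.021], [0.013, 0.057, 0.998, 1.573], [0.0, 0.0, 0.0, 1.0]] 412.4240550495579 319.0673272931797 198.25909281906684 ['color', 'depth', 'fx', 'fy', 'cx', 'cy', 'extrinsics']
side [[-0.967, 0.134, -0.216, 0.324], [-0.254, -0.582, 0.773, 0.789], [-0.022, 0.802, 0.597, 0.709], [0.0, 0.0, 0.0, 1.0]] 367.71876037505376 316.2273881423343 203.86638812089572 ['color', 'depth', 'fx', 'fy', 'cx', 'cy', 'extrinsics']
```

View pics/top0.png

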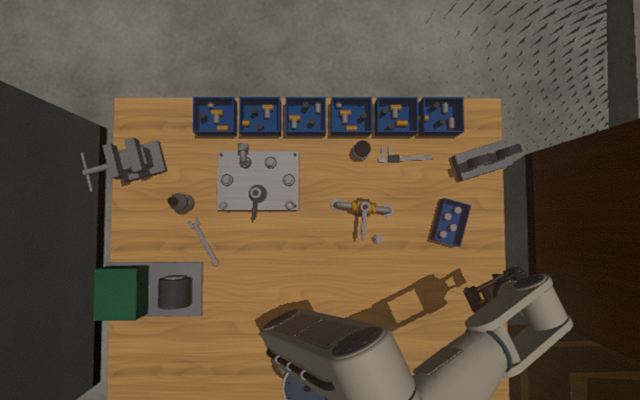

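View pics/side0.png

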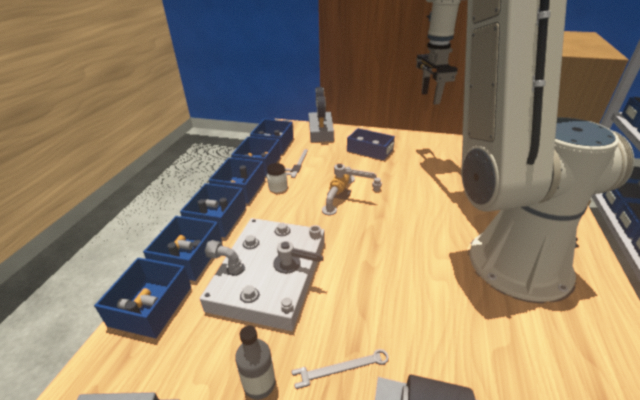

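The top view shows the block with the hub near (257,191) and the handle running toward (254,218). The elbow is at (243,155), which is the +22° port. The lever hub is near (364,207), pointing down to (362,238), with the adapter at (377,239). Next I measure from depth.

```bash
python3 - <<'E'
from h import *
im=dict(np.load('pics/top0.npz')); P=pts(im)
def reg(u0,u1,v0,v1,z0,z1):
    s=P[v0:v1,u0:u1].reshape(-1,3); s=s[(s[:,2]>z0)&(s[:,2]<z1)]; return s
b=reg(205,312,140,222,.044,.056); r=cv2.minAreaRect(b[:,:2].astype(np.float32)*1000); print('block',r,cv2.boxPoints(r).round().tolist())
for nm,q in dict(sel=(235,280,178,225),lev=(345,385,195,250)).items():
    s=reg(*q,.088,.125); print(nm,len(s),s.min(0).round(3),s.max(0).round(3))
    a=s[:,:2]; 
    r=cv2.minAreaRect(a.astype(np.float32)*1000); print(r)
    print(np.round(s[np.argsort(-s[:,0])][::max(1,len(s)//25)],3).tolist())
s=reg(230,258,138,172,.06,.14); print('elb',np.round(s[np.argsort(s[:,0])][::max(1,len(s)//25)],3).tolist())
s=reg(366,390,230,250,.015,.06); print('adapter',s.mean(0),s.min(0),s.max(0))
for n,(a,b_,c,d) in dict(sel=(205,310,135,225),lev=(325,400,190,250)).items():
    cv2.imwrite(f'pics/c_{n}.png',0) if 0 else None
c1=cv2.resize(im['color'][135:225,205:310],None,fx=5,fy=5,interpolation=cv2.INTER_CUBIC)
c2=cv2.resize(im['color'][190:280,335:390],None,fx=5,fy=5,interpolation=cv2.INTER_CUBIC)
cv2.imwrite('pics/crop0.png',np.hstack([c1,c2]))
E
```

```text
block ((626.4696655273438, 185.74310302734375), (297.6091003417969, 216.95236206054688), 89.99874877929688) [[518.0, 37.0], [735.0, 37.0], [735.0, 335.0], [518.0, 335.0]]
sel 195 [0.481 0.166 0.09 ] [0.595 0.203 0.121]
((537.957275390625, 184.7479705810547), (36.8669319152832, 113.67713928222656), 89.38861846923828)
[[0.595, 0.184, 0.108], [0.591, 0.176, 0.115], [0.587, 0.187, 0.111], [0.584, 0.181, 0.106], [0.581, 0.203, 0.103], [0.58, 0.176, 0.114], [0.577, 0.198, 0.11], [0.576, 0.193, 0.121], [0.573, 0.18, 0.116], [0.57, 0.202, 0.108], [0.569, 0.187, 0.116], [0.566, 0.191, 0.109], [0.563, 0.174, 0.107], [0.559, 0.177, 0.104], [0.556, 0.192, 0.1], [0.552, 0.188, 0.102], [0.545, 0.181, 0.101], [0.542, 0.188, 0.102], [0.535, 0.196, 0.1], [0.531, 0.192, 0.103], [0.527, 0.195, 0.106], [0.52, 0.184, 0.104], [0.517, 0.195, 0.107], [0.51, 0.182, 0.097], [0.506, 0.185, 0.102], [0.502, 0.184, 0.105], [0.495, 0.195, 0.1], [0.488, 0.195, 0.103]]
lev 209 [ 0.406 -0.222  0.09 ] [ 0.541 -0.187  0.119]
((473.914794921875, -196.25497436523438), (33.706851959228516, 136.051025390625), 80.5416030883
[... 673 characters left out ...]
 0.236, 0.077], [0.681, 0.24, 0.079], [0.683, 0.246, 0.065], [0.685, 0.225, 0.1], [0.688, 0.224, 0.106], [0.691, 0.227, 0.11], [0.695, 0.231, 0.111], [0.697, 0.237, 0.118], [0.7, 0.226, 0.12], [0.704, 0.226, 0.121], [0.708, 0.229, 0.119], [0.712, 0.241, 0.115], [0.716, 0.238, 0.112], [0.719, 0.234, 0.114], [0.723, 0.241, 0.114], [0.725, 0.222, 0.122], [0.728, 0.228, 0.126], [0.73, 0.248, 0.117], [0.733, 0.244, 0.118], [0.736, 0.244, 0.12], [0.738, 0.224, 0.129], [0.74, 0.237, 0.118], [0.743, 0.219, 0.12], [0.746, 0.222, 0.124], [0.747, 0.244, 0.118], [0.75, 0.244, 0.121]]
adapter [ 0.40753291 -0.25896586  0.03503402] [ 0.39442056 -0.27618393  0.01585721] [ 0.42104846 -0.24571528  0.04928419]
```

View pics/crop0.png

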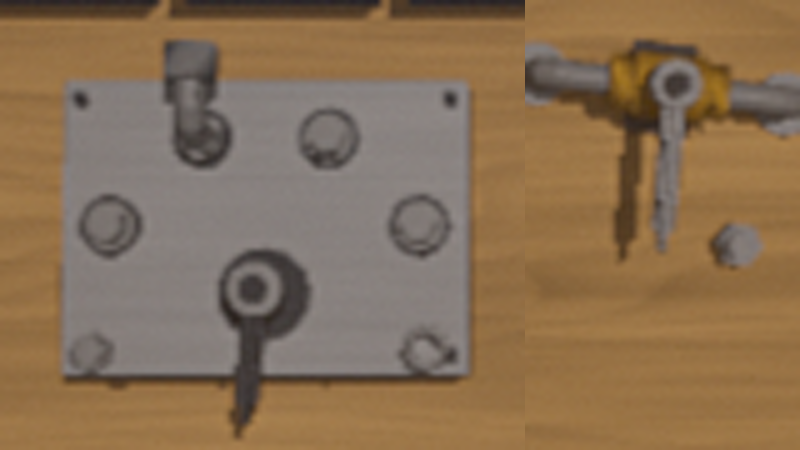

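The crop shows the selector hub at (253,289), its tip at (238,435), the elbow foot at (203,138), and plugs at (110,226), (328,138) and (419,226). The lever hub is at (678,82), its tip at (662,250), and the adapter at (737,246). I cast rays to get world positions.

```bash
python3 - <<'E'
from h import *
im=dict(np.load('pics/top0.npz'))
def q(n,x,y,z,ox=205,oy=135):
    p=ray(im,ox+(x+.5)/5-.5,oy+(y+.5)/5-.5,z); print(n,p[:2].round(4)); return p[:2]
B=[q('corner',*c,.05) for c in((64,80),(470,80),(470,376),(62,376))]; print('centre',np.mean(B,0))
h=q('selhub',253,289,.115); t=q('seltip',239,435,.098)
pl=[q('p',110,226,.07),q('elb',203,138,.05),q('p',328,138,.07),q('p',419,226,.07)]
h2=q('levhub',678,82,.115,335-105,190); 
t2=q('levtip',662,250,.098,335-105,190); q('pipeL',540,68,.03,230,190);q('pipeR',785,108,.03,230,190)
for a,b in((h,t),(h,pl[1]),(h2,t2)): d=b-a; print(np.degrees(np.arctan2(d[1],d[0])),np.hypot(*d))
A=np.array([[x,y] for x,y in pl]); an=np.radians([66,22,-22,-66]); M=.125*np.c_[np.cos(an),np.sin(an)]
a,b=M-M.mean(0),A-A.mean(0); y=np.arctan2((a[:,0]*b[:,1]-a[:,1]*b[:,0]).sum(),(a*b).sum()); R=np.array([[np.cos(y),-np.sin(y)],[np.sin(y),np.cos(y)]]); o=A.mean(0)-R@M.mean(0); print('yaw',np.degrees(y),'hub',o,'resid',(A-(M@R.T+o)).round(4).tolist())
E
```

```text
corner [0.7355 0.3362]
corner [0.7354 0.035 ]
corner [0.5151 0.0349]
corner [0.5157 0.3352]
centre [0.62541901 0.18533638]
selhub [0.5751 0.186 ]
seltip [0.472  0.1977]
p [0.6245 0.2968]
elb [0.6921 0.2329]
p [0.6891 0.1382]
p [0.6243 0.0715]
levhub [ 0.5261 -0.2032]
levtip [ 0.4069 -0.1928]
pipeL [ 0.5401 -0.1104]
pipeR [ 0.5097 -0.294 ]
173.51831328484107 0.10372454306423565
21.865112410403757 0.12607548833424792
175.02718039352172 0.119670703306586
yaw -0.12901773018024104 hub [0.57411801 0.18506926] resid [[-0.0007, -0.0023], [0.0019, 0.0013], [-0.0008, 0.0003], [-0.0004, 0.0008]]
```

step_arm(series=[[[-1, 0, 0, -2, 0, 0, -10], [-1, 0, 0, 0, 0, 0, -10], [-1, 0, 0, 0, 0, 0, -10], [-1, 0, 0, 0, 0, 0, -10], [-1, 0, 0, 0, 0, 0, -10], [-1, 0, 0, 0, 0, 0, -10], [-1, 0, 0, 0, 0, 0, -10], [-1, 0, 0, 0, 0, 0, -10], [-1, 0, 0, 0, 0, 0, -10], [-1, 0, 0, 0, 0, 0, -10], [-1, 0, 0, 0, 0, 0, -10], [-1, 0, 0, 0, 0, 0, -10], [-1, 0, 0, 0, 0, 0, -10], [-1, 0, 0, 0, 0, 0, -10], [-1, 0, 0, 0, 0, 0, -9], [-1, 0, 0, 0, 0, 0, 0]]])

```text
time_s: 2.1
eef_pos: [0.2671, -0.5647, 0.2342]
ee_rot: [3.141, -0.0, 3.041]
ft_force: [0.2, 0.5, -0.3]
gripper_width: 0.004
grasp_force: 0.0
```

step_arm(series=[[[-1, -1.14, 4.91, 0, 0, 0, 0], [-1, -1.14, 4.91, 0, 0, 0, 0], [-1, -1.14, 4.91, 0, 0, 0, 0], [-1, -1.14, 4.91, 0, 0, 0, 0], [-1, -1.14, 4.91, 0, 0, 0, 0], [-1, -1.14, 4.91, 0, 0, 0, 0], [-1, -1.14, 4.91, 0, 0, 0, 0], [-1, -1.14, 4.91, 0, 0, 0, 0], [-1, -1.14, 4.91, 0, 0, 0, 0], [-1, -1.14, 4.91, 0, 0, 0, 0], [-1, -1.14, 4.91, 0, 0, 0, 0], [-1, -1.14, 4.91, 0, 0, 0, 0], [-1, -1.14, 4.91, 0, 0, 0, 0], [-1, -1.14, 4.91, 0, 0, 0, 0], [-1, -1.14, 4.91, 0, 0, 0, 0], [-1, 0, 0, 0, 0, 0, 0], [-1, 0, 0, 0, 0, 0, 0]]])

```text
time_s: 4.22
eef_pos: [0.5098, 0.1505, 0.2342]
ee_rot: [-3.141, -0.001, 3.041]
ft_force: [-1.1, -1.2, 0.1]
gripper_width: 0.007
grasp_force: 0.0
```

```bash
python3 - <<'E'
from h import *
o=arm.get_obs(); print(o['eef_pos'],o['ee_rot'],o['qpos'])
im=save('wrist','w1'); print(im['T_tool_cam'].round(3))
E
```

```text
[0.50979198 0.15048456 0.23419229] [-3.14077703e+00 -9.54736592e-04  3.04088730e+00] [ 2.84482973e-01  1.88688691e-01  1.81020971e+00 -4.36288655e-04
  1.14388552e+00 -1.18542750e+00]
[[-0.001  0.967  0.256  0.072]
 [ 1.     0.001  0.001 -0.   ]
 [ 0.     0.256 -0.967 -0.172]
 [ 0.     0.     0.     1.   ]]
```

View pics/w1.png

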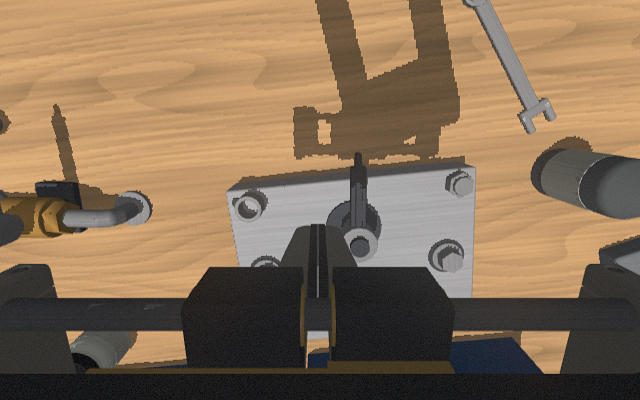

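The wrist view shows the fingers (tip at 318,225) just left of the bar, which runs from (359,243) to (357,155), with a clear gap. I descend.

step_arm(series=[[[-1, 0, 0, 2.5, 0, 0, 0], [-1, 0, 0, 2.5, 0, 0, 0], [-1, 0, 0, 2.5, 0, 0, 0], [-1, 0, 0, 2.5, 0, 0, 0], [-1, 0, 0, 2.5, 0, 0, 0], [-1, 0, 0, 1.5, 0, 0, 0], [-1, 0, 0, 1.0, 0, 0, 0], [-1, 0, 0, 0.2, 0, 0, 0], [-1, 0, 0.5, 0, 0, 0, 0], [-1, 0, 0.5, 0, 0, 0, 0], [-1, 0, 0.5, 0, 0, 0, 0], [-1, 0, 0, 0, 0, 0, 0]]])

```text
time_s: 5.78
eef_pos: [0.512, 0.1664, 0.0828]
ee_rot: [3.141, 0.0, 3.043]
ft_force: [-0.7, -0.8, -0.9]
gripper_width: 0.005
grasp_force: 0.0
```

step_arm(series=[[[-1, 0.303, 0.86, 0, 0, 0, 8], [-1, 0.303, 0.86, 0, 0, 0, 8], [-1, 0.303, 0.86, 0, 0, 0, 8], [-1, 0.303, 0.86, 0, 0, 0, 8], [-1, 0, 0, 0, 0, 0, 0]]])

```text
time_s: 6.4
eef_pos: [0.5107, 0.2022, 0.0826]
ee_rot: [-3.142, -0.0, 2.485]
ft_force: [-0.6, -0.1, 0.1]
gripper_width: 0.004
grasp_force: 0.0
```

```bash
python3 - <<'E'
from h import *
im=save('side','s1')
cv2.imwrite('pics/s1c.png',cv2.resize(im['color'][170:340,180:400],None,fx=3,fy=3))
E
```

```text
(no output)
```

View pics/s1c.png

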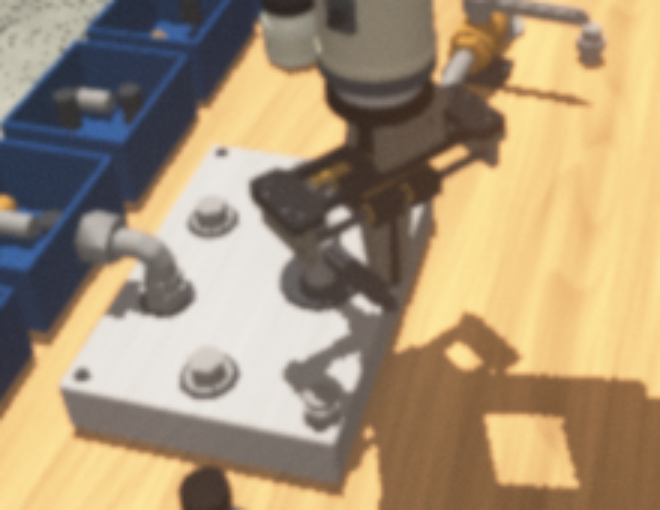

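The side view shows the bar turned to the left with the fingers on its right flank (crop 395,260) and the cap nut untouched (322,400). I continue the arc.

step_arm(series=[[[-1, 0.303, 0.86, 0, 0, 0, 8], [-1, 0.303, 0.86, 0, 0, 0, 8], [-1, 0.303, 0.86, 0, 0, 0, 8], [-1, 0.303, 0.86, 0, 0, 0, 8], [-1, 0.303, 0.86, 0, 0, 0, 8], [-1, 0.303, 0.86, 0, 0, 0, 8], [-1, 0.303, 0.86, 0, 0, 0, 8], [-1, 0.303, 0.86, 0, 0, 0, 8], [-1, 0.303, 0.86, 0, 0, 0, 8], [-1, 0.303, 0.86, 0, 0, 0, 8], [-1, 0.303, 0.86, 0, 0, 0, 8], [-1, 0.303, 0.86, 0, 0, 0, 8], [-1, 0, 0, 0, 0, 0, 0]]])

```text
time_s: 8.07
eef_pos: [0.597, 0.2466, 0.0824]
ee_rot: [3.142, 0.0, 0.811]
ft_force: [-0.2, -0.2, -1.1]
gripper_width: 0.005
grasp_force: 0.0
```

```bash
python3 - <<'E'
from h import *
print(arm.get_obs()['eef_pos'])
a=save('wrist','w2'); b=save('top','t2')
cv2.imwrite('pics/c2.png',np.hstack([cv2.resize(a['color'],(480,300)),cv2.resize(b['color'][140:230,210:306],(320,300),interpolation=cv2.INTER_CUBIC)]))
E
```

```text
[0.59703576 0.2465902  0.08239502]
```

View pics/c2.png

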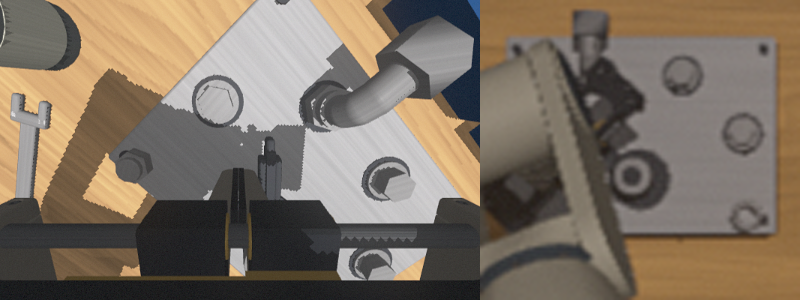

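The wrist view shows the bar beside the fingers, its tip at crop (268,138), with the elbow ahead right at (318,105). I compute the bar angle from the tip ray.

```bash
cat >> h.py <<'E'
from scipy.spatial.transform import Rotation
def wext(im,o):
    T=np.eye(4); T[:3,:3]=Rotation.from_euler('xyz',o['ee_rot']).as_matrix(); T[:3,3]=o['eef_pos']; im['extrinsics']=T@im['T_tool_cam']; return im
E
python3 - <<'E'
from h import *
im=wext(dict(np.load('pics/w2.npz')),arm.get_obs()); H=np.array([.575,.1855])
P=pts(im); 
m=(P[...,2]>.085)&(P[...,2]<.112); m[:, :340]=0; m[:,385:]=0; m[:175]=0; m[262:]=0
rows=np.where(m.any(1))[0]
for r in rows[::8]: c=np.where(m[r])[0]; print(r,c.min(),c.max(),P[r,c].mean(0).round(4))
for u,v in((357,184),(357.5,200),(358,240)):
    p=ray(im,u,v,.098)[:2]; d=p-H; print(p,np.hypot(*d),np.degrees(np.arctan2(d[1],d[0])))
E
```

```text
182 356 360 [0.6376 0.2582 0.0928]
190 353 366 [0.6358 0.257  0.1025]
198 352 366 [0.6328 0.2537 0.1017]
206 352 369 [0.6306 0.2504 0.1031]
214 344 375 [0.6275 0.2479 0.1044]
222 344 375 [0.6247 0.2448 0.1048]
230 340 375 [0.6214 0.2415 0.1044]
238 340 374 [0.6178 0.239  0.1048]
246 348 374 [0.6165 0.2344 0.1055]
254 352 374 [0.6142 0.2302 0.1054]
[0.63676072 0.25905697] 0.09604694180134772 49.98213549941492
[0.6311623  0.25234256] 0.08730482187426077 49.962428410095846
[0.61615589 0.23498977] 0.06436648667968423 50.252950668919105
```

step_arm(series=[[[-1, 0.167, 0.425, 0, 0, 0, 4], [-1, 0.167, 0.425, 0, 0, 0, 4], [-1, 0.167, 0.425, 0, 0, 0, 4], [-1, 0.167, 0.425, 0, 0, 0, 4], [-1, 0.167, 0.425, 0, 0, 0, 4], [-1, 0.167, 0.425, 0, 0, 0, 4], [-1, 0, 0, 0, 0, 0, 0], [-1, 0, 0, 0, 0, 0, 0]]])

```text
time_s: 9.18
eef_pos: [0.6198, 0.2326, 0.0827]
ee_rot: [3.141, -0.0, 0.392]
ft_force: [-0.3, -0.7, 0.1]
gripper_width: 0.007
grasp_force: 0.0
```

```bash
cat > m.py <<'E'
from h import *
import sys
o=arm.get_obs(); im=wext(save('wrist',sys.argv[1]),o); H=np.array([.575,.1855]); P=pts(im)
m=(P[...,2]>.085)&(P[...,2]<.112); m[:, :340]=0; m[:,385:]=0; m[:175]=0; m[262:]=0
d=P[...,:2]-H; R=np.hypot(d[...,0],d[...,1])
for r in range(180,258,8):
    c=np.where(m[r])[0]
    if len(c): u=(c.min()+c.max())/2; p=ray(im,u,r,.098)[:2]; q=p-H; print(r,c.min(),c.max(),p.round(4),np.hypot(*q).round(4),np.degrees(np.arctan2(q[1],q[0])).round(2))
E
python3 m.py w3
```

```text
188 352 364 [0.6597 0.2258] 0.0938 25.45
196 351 365 [0.6557 0.224 ] 0.0894 25.5
204 351 366 [0.6517 0.2219] 0.0849 25.38
212 343 372 [0.6474 0.2205] 0.0805 25.82
220 343 374 [0.6435 0.2182] 0.0759 25.49
228 343 374 [0.6393 0.2163] 0.0713 25.56
236 340 374 [0.6347 0.2151] 0.0666 26.35
244 347 373 [0.631  0.2116] 0.0618 24.97
252 351 373 [0.627  0.2085] 0.0569 23.88
```

View pics/w3.png

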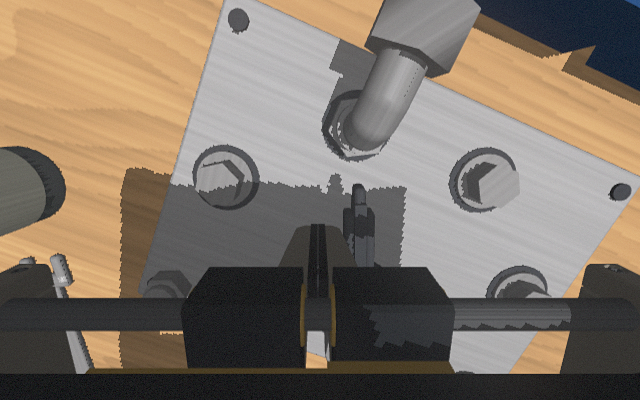

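The bar's tip is at (358,185) and the elbow foot ring is centred near (354,126). Plug rings are at (225,178) and (485,180). I check the aim within this same view.

```bash
python3 - <<'E'
from h import *
im=wext(dict(np.load('pics/w3.npz')),arm.get_obs()); H=np.array([.575,.1855])
for n,u,v in(('L',225,178),('elb',354,126),('R',485,180)):
    p=ray(im,u,v,.05)[:2]; d=p-H; print(n,p.round(4),np.hypot(*d).round(4),np.degrees(np.arctan2(d[1],d[0])).round(2))
E
```

```text
L [0.6234 0.3023] 0.1265 67.5
elb [0.6887 0.235 ] 0.124 23.55
R [0.6899 0.1373] 0.1246 -22.74
```

step_arm(series=[[[-1, 0.064, 0.159, 0, 0, 0, 1.5], [-1, 0.064, 0.159, 0, 0, 0, 1.5], [-1, 0, 0, 0, 0, 0, 0], [-1, 0, 0, 0, 0, 0, 0], [-1, 0, 0, 0, 0, 0, 0]]])

```text
time_s: 9.85
eef_pos: [0.6222, 0.23, 0.0826]
ee_rot: [3.142, -0.0, 0.337]
ft_force: [-0.6, 0.5, 1.3]
gripper_width: 0.006
grasp_force: 0.6
```

```bash
python3 m.py w4
```

```text
188 352 363 [0.6616 0.2213] 0.0937 22.46
196 351 364 [0.6575 0.2197] 0.0893 22.52
204 351 365 [0.6535 0.2179] 0.0849 22.41
212 343 372 [0.6492 0.2165] 0.0804 22.67
220 343 374 [0.6451 0.2143] 0.0758 22.35
228 343 373 [0.6407 0.2129] 0.0712 22.64
236 340 373 [0.6361 0.212 ] 0.0666 23.44
244 342 373 [0.6318 0.2097] 0.0618 23.11
252 351 373 [0.6282 0.2056] 0.0568 20.74
```

step_arm(series=[[[-1, 0, -1, 0, 0, 0, 0], [-1, 0, -2, 0, 0, 0, 0], [-1, 0, 0, -3, 0, 0, 0], [-1, 0, 0, -4, 0, 0, 0], [-1, 0, 0, -4, 0, 0, 0], [-1, 0, 0, -4, 0, 0, 0], [-1, -3.26, 3.7, 0, 0, 0, 0], [-1, -3.26, 3.7, 0, 0, 0, 0], [-1, -3.26, 3.7, 0, 0, 0, 0], [-1, -3.26, 3.7, 0, 0, 0, 0], [-1, -3.26, 3.7, 0, 0, 0, 0], [-1, -3.26, 3.7, 0, 0, 0, 0], [-1, -3.26, 3.7, 0, 0, 0, 0], [-1, -3.26, 3.7, 0, 0, 0, 0], [-1, -3.26, 3.7, 0, 0, 0, 0], [-1, 0, 0, 0, 0, 0, 8], [-1, 0, 0, 0, 0, 0, 8], [-1, 0, 0, 0, 0, 0, 8], [-1, 0, 0, 0, 0, 0, 0], [-1, 0, 0, 0, 0, 0, 0]]])

```text
time_s: 12.4
eef_pos: [0.4456, -0.1524, 0.2326]
ee_rot: [-3.142, -0.0, -0.078]
ft_force: [0.6, 0.4, -0.2]
gripper_width: 0.003
grasp_force: 0.0
```

```bash
python3 - <<'E'
from h import *
o=arm.get_obs(); print(o['eef_pos'],o['ee_rot'])
w=save('wrist','w5'); t=save('top','t5')
cv2.imwrite('pics/c5.png',np.hstack([cv2.resize(w['color'],(480,300)),cv2.resize(t['color'][140:230,210:306],(320,300),interpolation=cv2.INTER_CUBIC)]))
P=pts(t); s=P[140:225,210:306].reshape(-1,3); d=s[:,:2]-[.575,.1855]; r=np.hypot(*d.T)
k=(s[:,2]>.088)&(s[:,2]<.112)&(r>.03)&(r<.098); a=np.degrees(np.arctan2(d[k,1],d[k,0])); print(k.sum(),np.median(a),a.mean(),a.std())
E
```

```text
[ 0.44564776 -0.15239121  0.23262231] [-3.14154659e+00 -1.05718811e-04 -7.81798666e-02]
76 20.08710166711245 19.98605850324313 5.484354615562758
```

View pics/c5.png

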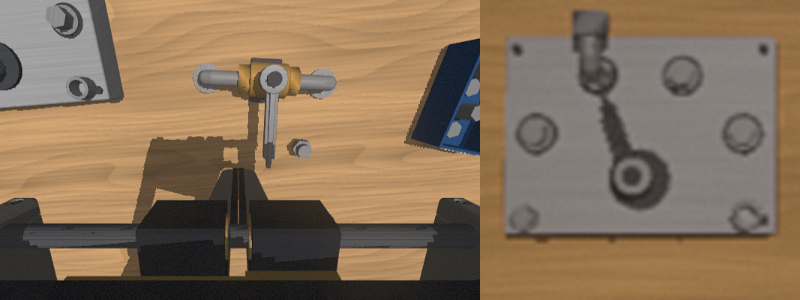

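The selector now points at the elbow: its tip is at (606,97) and the elbow foot at (600,75) in the top crop. In the wrist crop the lever runs from (274,78) to (268,165), and the fingers are left of it at (240,170). I check both by rays.

```bash
python3 - <<'E'
from h import *
t=dict(np.load('pics/t5.npz')); f=lambda x,y,z:ray(t,210+(x-480+.5)*.3-.5,140+(y+.5)*.3-.5,z)[:2]
h=f(632,177,.115); tip=f(606,97,.1); e=f(599,76,.05); print(h,tip,e)
for p in(tip-h,e-h,tip-[.575,.1855]): print(np.degrees(np.arctan2(p[1],p[0])))
w=wext(dict(np.load('pics/w5.npz')),arm.get_obs()); g=lambda x,y,z:ray(w,(x+.5)/.75-.5,(y+.5)/.75-.5,z)[:2]
h=g(274,78,.112); p=g(268,167,.098); a=g(301,148,.04); d=p-h; print('lever',h,p,np.degrees(np.arctan2(d[1],d[0])),np.hypot(*d),'adapter',a)
E
```

```text
[0.57380995 0.18580256] [0.66114047 0.21637667] [0.69112335 0.23237803]
19.29497260094578
21.653945422312493
19.71999098461069
lever [ 0.52303741 -0.20356352] [ 0.40299932 -0.19241867] 174.69562483671334 0.12055434942423178 adapter [ 0.41029241 -0.25465505]
```

step_arm(series=[[[-1, 0, 0, 3, 0, 0, 0], [-1, 0, 0, 3, 0, 0, 0], [-1, 0, 0, 3, 0, 0, 0], [-1, 0, 0, 3, 0, 0, 0], [-1, 0, 0, 2, 0, 0, 0], [-1, 0, 0, 1, 0, 0, 0], [-1, 0, 0.8, 0, 0, 0, 0], [-1, 0, 0.9, 0, 0, 0, 0], [-1, 0, 0, 0, 0, 0, 0], [-1, -0.281, 1.18, 0, 0, 0, -8], [-1, -0.281, 1.18, 0, 0, 0, -8], [-1, -0.281, 1.18, 0, 0, 0, -8], [-1, -0.281, 1.18, 0, 0, 0, -8], [-1, -0.281, 1.18, 0, 0, 0, -8], [-1, -0.281, 1.18, 0, 0, 0, -8], [-1, -0.281, 1.18, 0, 0, 0, -8], [-1, -0.281, 1.18, 0, 0, 0, -8], [-1, 0, 0, 0, 0, 0, 0]]])

```text
time_s: 14.75
eef_pos: [0.4604, -0.2612, 0.083]
ee_rot: [3.141, -0.0, 1.034]
ft_force: [-0.6, -0.4, -0.9]
gripper_width: 0.006
grasp_force: 0.0
```

step_arm(series=[[[-1, -0.161, 0.585, 0, 0, 0, -4], [-1, -0.161, 0.585, 0, 0, 0, -4], [-1, -0.161, 0.585, 0, 0, 0, -4], [-1, -0.161, 0.585, 0, 0, 0, -4], [-1, -0.161, 0.585, 0, 0, 0, -4], [-1, 0, 0, 0, 0, 0, 0]]])

```text
time_s: 15.5
eef_pos: [0.4836, -0.279, 0.0827]
ee_rot: [3.141, -0.0, 1.381]
ft_force: [-0.3, 1.2, -1.0]
gripper_width: 0.005
grasp_force: 0.0
```

step_arm(series=[[[-1, 0, 0.15, 0, 0, 0, 0], [-1, 0, 0.15, 0, 0, 0, 0], [-1, 0, 0, 0, 0, 0, 0]]])

```text
time_s: 15.88
eef_pos: [0.4866, -0.2798, 0.0826]
ee_rot: [-3.142, 0.0, 1.384]
ft_force: [-2.4, -0.4, 1.0]
gripper_width: 0.005
grasp_force: 1.1
```

step_arm(series=[[[-1, 0, 0.15, 0, 0, 0, 0], [-1, 0, 0.15, 0, 0, 0, 0], [-1, 0, 0, 0, 0, 0, 0]]])

```text
time_s: 16.25
eef_pos: [0.4898, -0.2804, 0.0826]
ee_rot: [3.141, 0.0, 1.384]
ft_force: [-2.0, -0.5, 0.6]
gripper_width: 0.006
grasp_force: 0.9
```

step_arm(series=[[[-1, 0, 0.1, 0, 0, 0, 0], [-1, 0, 0.1, 0, 0, 0, 0], [-1, 0, 0, 0, 0, 0, 0]]])

```text
time_s: 16.62
eef_pos: [0.4909, -0.2806, 0.0825]
ee_rot: [-3.14, -0.0, 1.384]
ft_force: [-5.9, -1.4, 2.5]
gripper_width: 0.003
grasp_force: 2.8
```

step_arm(series=[[[-1, 0, 0.1, 0, 0, 0, 0], [-1, 0, 0.1, 0, 0, 0, 0], [-1, 0, 0, 0, 0, 0, 0]]])

```text
time_s: 17.0
eef_pos: [0.4911, -0.2807, 0.0824]
ee_rot: [-3.137, -0.0, 1.385]
ft_force: [-12.2, -0.6, 7.2]
gripper_width: 0.005
grasp_force: 6.4
```

The TCP has stopped and the force is rising, so the lever is on its stop. I retreat and check.

step_arm(series=[[[-1, 0, -1, 0, 0, 0, 0], [-1, 0, -3, 0, 0, 0, 0], [-1, 0, 0, -4, 0, 0, 0], [-1, 0, 0, -4, 0, 0, 0], [-1, 0, 0, -4, 0, 0, 0], [-1, 0, -5, -4, 0, 0, 0], [-1, 0, -5, 0, 0, 0, 0], [-1, 0, 0, 0, 0, 0, 0], [-1, 0, 0, 0, 0, 0, 0]]])

```text
time_s: 18.12
eef_pos: [0.358, -0.2557, 0.242]
ee_rot: [3.14, 0.0, 1.384]
ft_force: [-0.2, -1.0, 0.3]
gripper_width: 0.004
grasp_force: 0.0
```

```bash
python3 - <<'E'
from h import *
o=arm.get_obs(); print(o['eef_pos'],o['ft_force'])
t=save('top','t6'); s=save('side','s6')
cv2.imwrite('pics/c6.png',np.hstack([cv2.resize(t['color'][130:280,160:480],(640,300),interpolation=cv2.INTER_CUBIC)]))
cv2.imwrite('pics/c6.png',np.vstack([cv2.resize(t['color'][130:280,160:480],(640,300)),cv2.resize(s['color'][130:350,170:470],(409,300))[:, :409] if 0 else cv2.copyMakeBorder(cv2.resize(s['color'][130:350,170:470],(409,300)),0,0,0,231,cv2.BORDER_CONSTANT)]))
E
```

```text
[ 0.35804123 -0.25565835  0.24196213] [-0.2277797  -1.04968469  0.29862863]
```

View pics/c6.png

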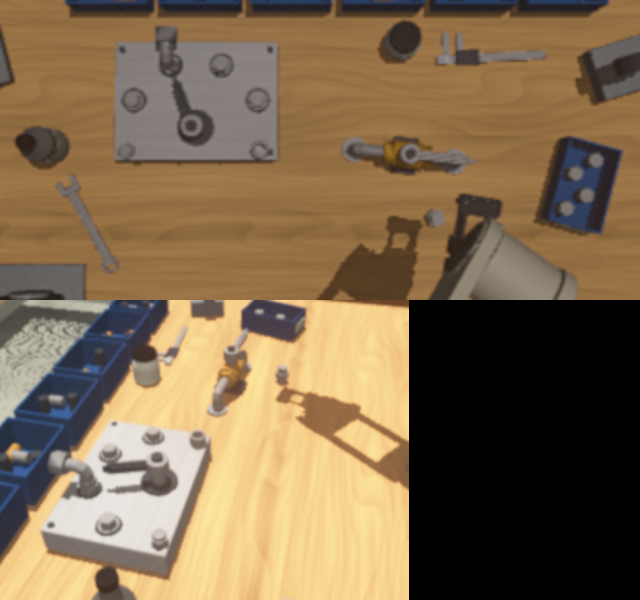

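The selector still aims at the elbow, from (190,125) to (177,85) with the foot at (171,66). The lever lies in line with the pipe, from (408,153) to (475,161), and the loose things are where they started. The robot is clear, so I hand in.

```bash
python3 -c "
from cell import arm
print(arm.close_job())"
```

```text
the job is handed in; nothing more can be done
None
```

The job is handed in with no verdict returned: the selector points at the elbow's port to within about 2°, the supply lever is against its open stop in line with the pipe, and the last views show no loose thing moved.

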